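# Unstack the espresso cups onto their saucers

### The job

The four white espresso cups stand stacked in one another, and their four saucers are laid out on the counter. Take the stack apart from the top, one cup at a time, and set each cup down (do not drop it) upright in the middle of the saucer of its own size before taking the next: the smallest cup on the smallest saucer, and so on up to the largest. Leave the saucers, the glass jar and the spoon where they are.

Things in the scene. Friction and masses are not known exactly. Their poses are not given: they have to be found in the camera images.
- cup_46: Smallest of four thick-walled white porcelain cups: 46 mm high, 46 mm across the rim, 41 mm at the foot, about 80 g. Handle along its +y (any heading), 18 mm out, 15 to 37 mm above the foot; its x sides are free. Origin: centre of the underside, z up. Top of the stack at the start.
- cup_54: Second smallest of four thick-walled white porcelain cups: 52 mm high, 54 mm across the rim, 49 mm at the foot, about 115 g. The next cup's foot rests on a ledge 10 mm below the rim, with 2 mm play. Handle along its +y (any heading), 18 mm out, 15 to 43 mm above the foot; its x sides are free. Origin: centre of the underside, z up. The 46 mm cup starts in it.
- cup_62: Second largest of four thick-walled white porcelain cups: 58 mm high, 62 mm across the rim, 57 mm at the foot, about 150 g. The next cup's foot rests on a ledge 10 mm below the rim, with 2 mm play. Handle along its +y (any heading), 18 mm out, 15 to 49 mm above the foot; its x sides are free. Origin: centre of the underside, z up. The 54 mm cup starts in it.
- cup_70: Largest of four thick-walled white porcelain cups: 64 mm high, 70 mm across the rim, 65 mm at the foot, about 190 g. The next cup's foot rests on a ledge 10 mm below the rim, with 2 mm play. Handle along its +y (any heading), 18 mm out, 15 to 55 mm above the foot; its x sides are free. Origin: centre of the underside, z up. The 62 mm cup starts in it, and it is the bottom of the stack.
- saucer_96: The smallest of four white porcelain saucers, for the 46 mm cup: 96 mm across, loose on the work surface, flat middle 67 mm across whose top lies 5 mm above the underside, edge sloping up to 16 mm. Origin: centre of the underside.
- saucer_116: The second smallest of four white porcelain saucers, for the 54 mm cup: 116 mm across, loose on the work surface, flat middle 75 mm across whose top lies 5 mm above the underside, edge sloping up to 16 mm. Origin: centre of the underside.
- saucer_136: The second largest of four white porcelain saucers, for the 62 mm cup: 136 mm across, loose on the work surface, flat middle 83 mm across whose top lies 5 mm above the underside, edge sloping up to 16 mm. Origin: centre of the underside.
- saucer_156: The largest of four white porcelain saucers, for the 70 mm cup: 156 mm across, loose on the work surface, flat middle 91 mm across whose top lies 5 mm above the underside, edge sloping up to 16 mm. Origin: centre of the underside.
- jar: Bystander: closed glass jar with a steel lid, 62 mm across, 76 mm high, standing among the saucers. Origin: centre of its underside.
- spoon: Bystander: steel coffee spoon, 130 mm long, bowl 39 by 26 mm at its +x end, up to 8 mm high, lying on the work surface; its length runs along its x. Origin near its middle, on its underside.
There are look-alikes about, which are no part of the job. What is shaped like the cup_62 but pink is not meant.

How it is judged:
By the outcome, as a careful person would: the job done as asked, in the order asked, and still so for the second after the job is handed in, with the robot touching nothing.
It also fails if it takes over 109 s, if anything falls off the work surface, if the arm or the gripper's body presses on something with over 40 N, if the wrist force passes 120 N, or if a joint passes its speed limit or range.

### The arm

A 6-joint arm with a two-finger parallel gripper is mounted at the origin on the work surface. World frame = base frame: x ahead of the robot, y to its left, z up, the work surface at z = 0. Lengths are in mm, angles in rad, forces in N, time in s.
With the tool pointing down it reaches from about 275 to 750 mm from the base axis. Payload 10.2 kg.
Tool frame: the origin (TCP) lies at the very end of the fingers, on their centre line; the grasp point (between the pads) lies 19 mm behind it (arm.tcp_to_grasp is the distance from the TCP to the grasp point, in mm); z points along the fingers, y is the line along which they close (so a half turn about z gives the same grasp; the last joint's range is limited). The gripper opens to 88 mm and grips with 3 to 60 N. Pads are 18 mm wide; open, the fingers measure 123 mm over their backs; the gripper's body (75 mm by 187 mm) begins 45 mm behind the grasp point.
Start: joints at [0.993, 0.313, 1.498, -0, 1.331, -0.223], TCP at [182.399, 492.302, 238.72] pointing down, gripper open.
Joint ranges: [-2.94, 2.94], [-0.97, 2.17], [0.19, 2.56], [-1.23, 4.37], [0.02, 3.11], [-2.88, 2.88]. Speed limits (rad/s): [2.39, 2.39, 3.01, 3.14, 3.14, 3.14].

### API

Orientations are given as [roll, pitch, yaw] about the fixed x, y, z axes, in that order (R = Rz(yaw) Ry(pitch) Rx(roll)).
In Python, from cell import arm, optics, models gives the robot as it stands.
- The arm moves only by the shell command python3 -m crank 'ROWS' [FORCE]. ROWS is JSON, a list of rows, each an object with "translation": the shift along the tool's x, y, z in mm, a list of three; "angular": the turn, a rotation vector about the tool's x, y, z in rad, a list of three; "claw": the opening, from 0 (shut) to 1 (fully open). In form: [{"translation": [x, y, z], "angular": [rx, ry, rz], "claw": claw}, ...]. A call has 1 to 8 rows; each row shifts and turns the commanded pose from where the row before left it, along the tool's axes as they then stand; what a row does not reach is not made up. A row lasts 1/12 s, in which the tool goes at most 41.7 mm and 7.16 degrees, less where a joint would pass 70% of its speed; a pose out of reach is approached as far as the arm can. A call with a gripper value outside its range is refused whole. The fingers move at their own pace and stop on an object; FORCE is the grip in N (left out, the last holds). Time passes only in rows, so rows that do not move let the fingers close. It gives the time, the measured TCP pose, the force, the opening and the grip force at its end, in the units of the state.
- arm.get_obs(): the state, without advancing time (a new reading comes with each control period).
- optics.get_image(name): name is "scene" or "top" or "wrist"; returns a dict with "color" (420x560x3 uint8, red, green, blue), "z_map" (420x560 float32, mm along the optical axis (not along the pixel's ray), 0 where there is no reading), "intrinsics" (3x3 intrinsics, pixels), "origin" and "orientation" of the camera in the world. Camera axes: x right, y down, z forward; pixel columns grow to the right and rows downward; lengths in mm; the calibration is good to about 2 mm. A picture is of the moment at which its call begins.
- arm.sign_off(): hands the job in; it is judged then, once.
Trained networks look in the newest picture that a camera, given by its name, has taken for a name from the list of things; names that differ only in an ending like _2 or _b are one class to them, and where a whole thing is asked for, a point or a joint stands for the part that bears it (a point fixed in the world has none). Each returns a list of dicts, best first, with "p" (0 to 1); they miss things now and then, are a little off and sometimes report something else, mostly with a low value. They report only what shows in the picture. A call takes as long as a camera call. They do not tell look-alikes from the thing itself.
- models.silhouettes(camera, target): "mask" (420x560 bool, what is visible of it) and "extent" ([centre column, centre row, width, height] in pixels, round what is visible of it).
- models.mark_of(camera, target): "at" ([row, column] in pixels: a listed point, or the origin of a listed thing).
The state is a dict: "time_s": time; "joint_positions": joint angles; "joint_vel": joint speeds; "joint_efforts": joint torques, N m; "eef_pos": TCP position; "tool_rot": TCP orientation; "force": force on the tool from outside, world axes, zero at the start; "ft_torque": the same for the moment, N m; "opening": finger opening in mm; "grip_force": force on a finger pad.
Only numpy, scipy, OpenCV 4.12 (cv2) and the standard library are available. Lean on these libraries where they do the work, as an engineer would, in place of code of your own. Each camera call takes 0.05 s, during which the arm holds its last target. There are 200 camera calls.

## Working session

There is one attempt and no reset: what is moved stays moved. The work goes in short steps, Python scripts to look and compute and a shell command to move; the robot and the scene stay as the last step left them, time stands still between calls to the robot, and variables do not carry over. Pictures are saved under pics/ and viewed, at most 14 in all, crops included, and the job is handed in when it is done.

```bash
mkdir -p pics; ls; cat > h.py <<'E'
import numpy as np, cv2
from cell import arm, optics, models
def shot(n,f=None):
    im=optics.get_image(n)
    if f: cv2.imwrite('pics/'+f,cv2.cvtColor(im['color'],cv2.COLOR_RGB2BGR))
    return im
def R(im):
    o=np.array(im['orientation'],float)
    if o.shape==(3,3): return o
    from scipy.spatial.transform import Rotation as Q
    return Q.from_euler('xyz',o).as_matrix() if o.size==3 else Q.from_quat(o).as_matrix()
def cloud(im):
    z=im['z_map'];K=np.array(im['intrinsics']);v,u=np.mgrid[:z.shape[0],:z.shape[1]]
    p=np.stack([(u-K[0,2])/K[0,0]*z,(v-K[1,2])/K[1,1]*z,z],-1)
    w=p@R(im).T+np.array(im['origin']); w[z==0]=np.nan
    return w
E
python3 - <<'E'
from h import *
for n in ['scene','top']:
    im=shot(n,n+'0.png');print(n,im['origin'],im['orientation'],im['intrinsics'])
o=arm.get_obs();print(o)
E
```

```text
pics
scene [1051.28340209  425.43188079  689.81311804] [-2.263822    0.01796176  2.23556491] [[443.36955706   0.         284.70620804]
 [  0.         443.36955706 206.67856813]
 [  0.           0.           1.        ]]
top [ 437.33348378  -18.5594132  1207.6189959 ] [-3.06941599  0.00546158 -1.55764863] [[541.68674962   0.         278.44917487]
 [  0.         541.68674962 209.45495154]
 [  0.           0.           1.        ]]
{'time_s': 0.1, 'joint_positions': array([ 9.92586931e-01,  3.13412934e-01,  1.49832022e+00, -6.42755714e-06,
        1.33100047e+00, -2.23408569e-01]), 'joint_vel': array([-0.00038524, -0.00149686, -0.00255852,  0.00114627,  0.00114386,
        0.00020524]), 'joint_efforts': array([ 2.00273462e-03, -4.02810824e+01, -2.52645278e+01,  6.95036142e-02,
        3.41725338e-02, -6.77546450e-05]), 'eef_pos': array([182.28854594, 492.11748101, 238.22402743]), 'tool_rot': array([-3.14047866e+00, -2.46699481e-04,  2.78679322e+00]), 'force': array([-0.30538135,  0.25332715,  0.13949132]), 'ft_torque': array([ 0.01334774, -0.02656332,  0.03454002]), 'grip_force': 0.0, 'opening': 88.12133538151436}
```

View pics/scene0.png

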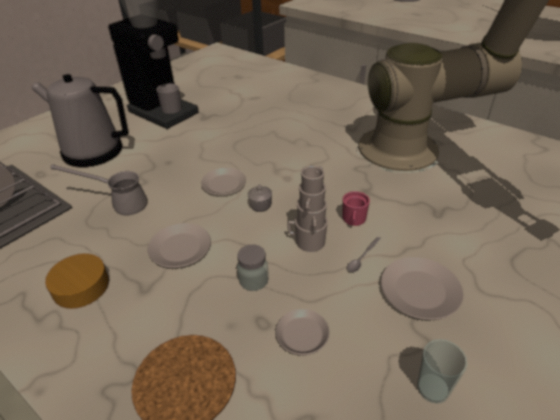

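View pics/top0.png

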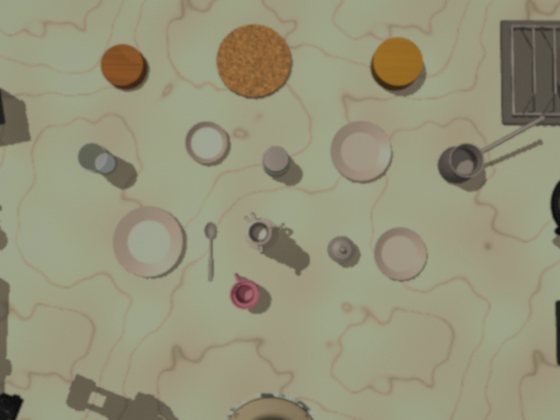

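The scene picture shows the stack at about (312,210), the pink look-alike at (355,208), the jar at (252,268), the spoon at (362,255), and saucers at (223,180), (180,245), (302,330) and (422,288). In the top picture the stack is at (260,233), the pink cup at (244,294), a lidded pot at (341,250), the jar at (276,160), and saucers at (207,143), (361,151), (148,242) and (400,254). The white nested stack is the target. Next I measure positions and crop in close.

```bash
cat > m.py <<'E'
from h import *
im=shot('top');w=cloud(im);z=w[...,2]
print('table z',np.nanmedian(z))
def saucer(u,v):
    roi=np.zeros(z.shape,np.uint8);cv2.circle(roi,(u,v),48,1,-1)
    m=((z>4)&(z<22)&(roi>0)).astype(np.uint8)
    n,l,s,c=cv2.connectedComponentsWithStats(m);i=1+np.argmax(s[1:,4]);m=l==i
    cs,_=cv2.findContours(m.astype(np.uint8),0,1);c=max(cs,key=cv2.contourArea)[:,0]
    (cu,cv_),r=cv2.minEnclosingCircle(c.astype(np.float32))
    K=np.array(im['intrinsics']);
    # intersect contour rays with z=14
    d=np.c_[(c[:,0]-K[0,2])/K[0,0],(c[:,1]-K[1,2])/K[1,1],np.ones(len(c))]@R(im).T;o=np.array(im['origin'])
    p=(o+d*((14-o[2])/d[:,2])[:,None])[:,:2]
    A=np.c_[2*p,np.ones(len(p))];x=np.linalg.lstsq(A,(p**2).sum(1),rcond=None)[0]
    return x[:2],2*np.sqrt(x[2]+x[0]**2+x[1]**2),np.nanmedian(z[m])
for a in [(207,143),(361,151),(148,242),(400,254)]: print(a,saucer(*a))
print('top cup',w[228:240:3,252:268:3].round(0)[...,2], w[233,260])
for n,(u,v) in dict(pink=(244,294),jar=(276,160),pot=(341,250)).items(): print(n,w[v-4:v+5,u-4:u+5].reshape(-1,3).mean(0))
def ctr(zlo,zhi,u,v,rad):
    m=(z>zlo)&(z<zhi)&(np.hypot(*(np.mgrid[:420,:560]-np.array([v,u])[:,None,None]))<rad)
    print(zlo,zhi,m.sum(),w[m].mean(0)); return m
ctr(182,196,260,233,25)
for lo,hi in [(5,58),(64,110),(112,150),(154,182),(182,200)]:ctr(lo,hi,260,233,45)
c=cv2.cvtColor(im['color'],cv2.COLOR_RGB2BGR)[190:330,200:310]
cv2.imwrite('pics/crop1.png',cv2.resize(c,None,fx=4.2,fy=4.2,interpolation=cv2.INTER_CUBIC))
E
python3 m.py
```

```text
table z -0.1860244714350756
(207, 143) (array([672.71444809, 152.88015459]), np.float64(94.20307526029181), np.float64(7.857544332383895))
(361, 151) (array([ 657.36875021, -191.31758451]), np.float64(134.00767903409852), np.float64(9.084187148015076))
(148, 242) (array([449.45049827, 276.33064877]), np.float64(153.75431198293833), np.float64(9.172956501561657))
(400, 254) (array([ 430.82256325, -278.36373984]), np.float64(113.95072104974463), np.float64(8.465790016109622))
top cup [[162. 148. 155. 153. 148. 170.]
 [155. 152. 149. 151. 151. 160.]
 [156. 153. 154. 152. 155. 158.]
 [160. 152. 150. 152. 152. 173.]] [467.1857715   23.61746213 150.13710762]
pink [nan nan nan]
jar [623.61615793  -4.75805949  75.53097213]
pot [ 436.06553024 -145.25164546   52.03952615]
182 196 170 [467.09701553  25.31835907 188.62123685]
5 58 80 [484.98851965  14.97528159  29.04046145]
64 110 106 [470.3103028   23.57078664  90.82110824]
112 150 102 [475.04115395  23.86156001 134.12381414]
154 182 240 [464.78248746  23.8585956  163.49267619]
182 200 170 [467.09701553  25.31835907 188.62123685]
```

View pics/crop1.png

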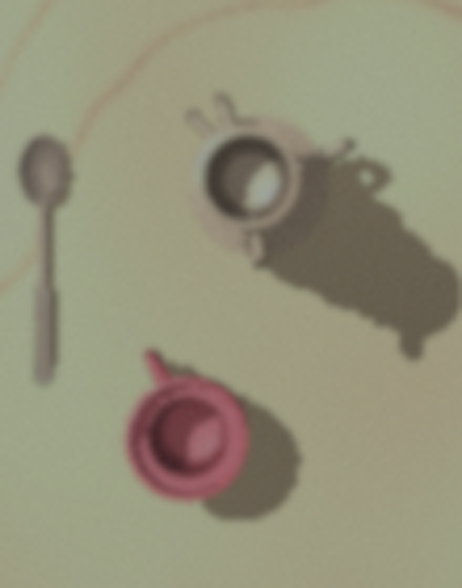

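The crop confirms the stack (centre at crop (247,178)). Its handles stick out at crop (195,120), (225,105), (255,245) and perhaps (345,150). The pink look-alike is separate, at crop (187,437). All four saucer diameters match their sizes. Next I find which handle belongs to which cup.

```bash
cat > hd.py <<'E'
from h import *
C=np.array([467,25.])
for cam in ['top','scene']:
    im=shot(cam,cam+'1.png');w=cloud(im);p=w.reshape(-1,3);d=p[:,:2]-C;r=np.hypot(*d.T);a=np.degrees(np.arctan2(d[:,1],d[:,0]))
    print(cam)
    for n,lo,hi,ro in [('46',156,183,23),('54',114,147,27),('62',66,105,31),('70',12,57,35)]:
        b=(p[:,2]>lo)&(p[:,2]<hi)&(r<ro+3);q=p[b]
        # circle fit on body
        m=(p[:,2]>lo)&(p[:,2]<hi)&(r>ro+5)&(r<ro+24)
        h=np.histogram(a[m],np.arange(-180,181,20))[0]
        print(n,m.sum(),dict((int(k),int(v)) for k,v in zip(np.arange(-170,181,20),h) if v), 'rz',(r[m].max().round(),p[m,2].max().round()) if m.any() else '')
    # rim centres
    b=(p[:,2]>183)&(p[:,2]<196)&(r<30);q=p[b][:,:2];print('rim pts',b.sum(),q.min(0),q.max(0),(q.min(0)+q.max(0))/2)
im=shot('scene');c=cv2.cvtColor(im['color'],cv2.COLOR_RGB2BGR)[150:260,260:390]
cv2.imwrite('pics/crop2.png',cv2.resize(c,None,fx=5,fy=5,interpolation=cv2.INTER_CUBIC))
E
python3 hd.py
```

```text
top
46 17 {-170: 17} rz (np.float64(39.0), np.float64(183.0))
54 21 {10: 9, 30: 12} rz (np.float64(45.0), np.float64(146.0))
62 19 {30: 4, 50: 15} rz (np.float64(49.0), np.float64(105.0))
70 19 {-70: 17, -50: 2} rz (np.float64(53.0), np.float64(56.0))
rim pts 169 [438.01874015   3.11492883] [490.65169506  46.66587866] [464.33521761  24.89040374]
scene
46 3 {-170: 3} rz (np.float64(36.0), np.float64(182.0))
54 40 {10: 16, 30: 24} rz (np.float64(47.0), np.float64(147.0))
62 41 {30: 15, 50: 26} rz (np.float64(49.0), np.float64(104.0))
70 52 {-70: 42, -50: 10} rz (np.float64(53.0), np.float64(55.0))
rim pts 181 [444.51890435   2.20073061] [490.59707522  47.32180352] [467.55798979  24.76126707]
```

View pics/crop2.png

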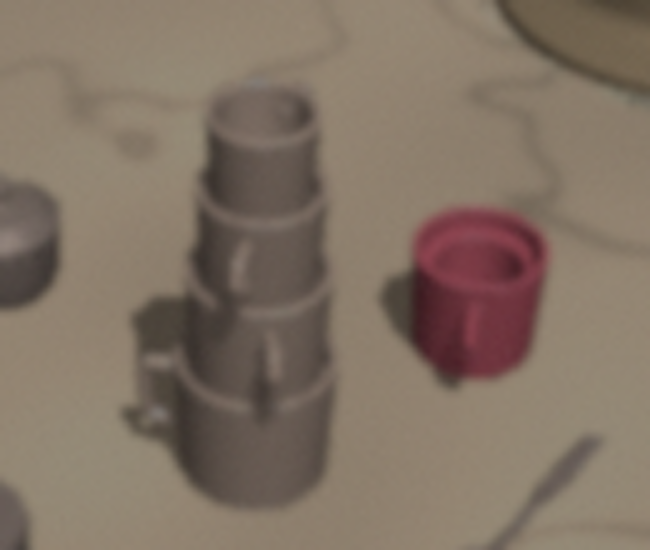

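The heights identify the handles: cup 46 points at about -170°, cup 54 at about 22°, cup 62 at about 47° and cup 70 at about -67°. The close crop shows the same: the cup 54 handle at (240,265), cup 62 at (270,355), cup 70 at (155,385), and cup 46 hidden behind. Each will be gripped perpendicular to its handle. Next is a planner for the shifts.

```bash
cat > plan.py <<'E'
import sys
from h import *
from scipy.spatial.transform import Rotation as Q
# usage: plan.py x y z theta(deg, heading of tool y; '-' keep)
o=arm.get_obs();Rm=Q.from_euler('xyz',o['tool_rot']);y=Rm.as_matrix()[:,1];th=np.degrees(np.arctan2(y[1],y[0]))
x,yy,z=map(float,sys.argv[1:4]);t=th if sys.argv[4]=='-' else float(sys.argv[4])
d=np.array([x,yy,z])-o['eef_pos'];turn=np.radians((t-th+180)%360-180)
# tool after levelled turn: z down, y at heading t
T=np.radians(t);Y=np.array([np.cos(T),np.sin(T),0]);Z=np.array([0,0,-1.]);X=np.cross(Y,Z)
print('pos',o['eef_pos'].round(1),'th',th.round(1),'tilt',(Rm.as_matrix()[:,2]*1e3).round(1),'t',round(o['time_s'],2),'j6',o['joint_positions'][5].round(2))
print('turn rz total %.3f; then shift x %.1f y %.1f z %.1f (rows @36mm: %.1f)'%(-turn,d@X,d@Y,d@Z,np.linalg.norm(d)/36))
E
python3 plan.py 467.3 25 230 100
python3 - <<'E'
from h import *
im=shot('top');p=cloud(im).reshape(-1,3);im=shot('scene');p=np.r_[p,cloud(im).reshape(-1,3)]
d=p[:,:2]-[467.3,25];r=np.hypot(*d.T)
for n,lo,hi,ro in [('46',156,183,23),('54',114,147,27),('62',66,105,31),('70',12,57,35)]:
    m=(p[:,2]>lo)&(p[:,2]<hi)&(r>ro+6)&(r<ro+22);print(n,m.sum(),np.degrees(np.arctan2(*np.median(d[m],0)[::-1])))
E
```

```text
pos [182.3 492.2 238.5] th 69.7 tilt [-2.e-01 -3.e-01 -1.e+03] t 0.3 j6 -0.22
turn rz total -0.529; then shift x -199.5 y -509.6 z 8.5 (rows @36mm: 15.2)
46 21 -171.74013769647308
54 56 20.607440028359093
62 58 42.16880242488182
70 69 -62.33282996238985
```

```bash
python3 -m crank '[{"translation":[0,0,0],"angular":[0,0,-0.1],"claw":1},{"translation":[0,0,0],"angular":[0,0,-0.1],"claw":1},{"translation":[0,0,0],"angular":[0,0,-0.1],"claw":1},{"translation":[0,0,0],"angular":[0,0,-0.1],"claw":1},{"translation":[0,0,0],"angular":[0,0,-0.1],"claw":1},{"translation":[-12,-32,0],"angular":[0,0,0],"claw":1},{"translation":[-12,-32,0],"angular":[0,0,0],"claw":1},{"translation":[-12,-32,0],"angular":[0,0,0],"claw":1}]' 15
python3 -m crank '[{"translation":[-12,-32,0],"angular":[0,0,0],"claw":1},{"translation":[-12,-32,0],"angular":[0,0,0],"claw":1},{"translation":[-12,-32,0],"angular":[0,0,0],"claw":1},{"translation":[-12,-32,0],"angular":[0,0,0],"claw":1},{"translation":[-12,-32,0],"angular":[0,0,0],"claw":1},{"translation":[-12,-32,0],"angular":[0,0,0],"claw":1},{"translation":[-12,-32,0],"angular":[0,0,0],"claw":1},{"translation":[0,0,0],"angular":[0,0,0],"claw":1}]'
python3 plan.py 467.3 25 230 98
```

```text
time_s: 1.07
eef_pos: [232.0, 401.4, 238.5]
tool_rot: [-3.141, -0.0, -2.995]
force: [0.4, -0.4, 0.2]
opening: 88.1
grip_force: 0.0
time_s: 1.73
eef_pos: [349.6, 189.3, 238.8]
tool_rot: [-3.14, 0.001, -3.002]
force: [0.0, 1.4, -0.6]
opening: 88.1
grip_force: 0.0
pos [349.6 189.3 238.8] th 98.0 tilt [ 9.e-01 -1.e+00 -1.e+03] t 1.73 j6 -1.51
turn rz total 0.000; then shift x -93.7 y -179.1 z 8.8 (rows @36mm: 5.6)
```

```bash
python3 -m crank '[{"translation":[-15,-30,0],"angular":[0,0,0],"claw":1},{"translation":[-15,-30,0],"angular":[0,0,0],"claw":1},{"translation":[-15,-30,0],"angular":[0,0,0],"claw":1},{"translation":[-15,-30,0],"angular":[0,0,0],"claw":1},{"translation":[-15,-30,0],"angular":[0,0,0],"claw":1},{"translation":[-15,-24,0],"angular":[0,0,0],"claw":1},{"translation":[0,0,0],"angular":[0,0,0],"claw":1},{"translation":[0,0,0],"angular":[0,0,0],"claw":1}]'
python3 plan.py 467.3 25 160 98
python3 - <<'E'
from h import *
im=shot('wrist','w1.png');p=cloud(im).reshape(-1,3)
m=(p[:,2]>184)&(p[:,2]<196)&(np.hypot(p[:,0]-467,p[:,1]-25)<32);q=p[m][:,:2]
print(m.sum(),q.min(0),q.max(0),np.percentile(q,[1,99],axis=0).mean(0))
E
```

```text
time_s: 2.4
eef_pos: [461.9, 33.5, 238.4]
tool_rot: [3.141, -0.001, -2.998]
force: [-0.5, 0.6, -0.4]
opening: 88.0
grip_force: 0.0
pos [461.9  33.5 238.4] th 98.2 tilt [-8.e-01  3.e-01 -1.e+03] t 2.4 j6 -1.9
turn rz total 0.004; then shift x -4.2 y -9.2 z 78.4 (rows @36mm: 2.2)
1904 [441.49196433   0.97497244] [488.02414483  46.60373998] [464.27641988  23.83409854]
```

View pics/w1.png

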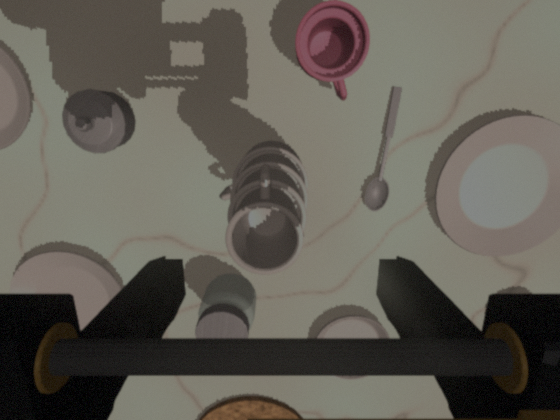

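The wrist view shows the stack upright at (265,235), with cup 46's handle at about (265,180) toward the base. It is clear of both fingers.

```bash
python3 -m crank '[{"translation":[-3.3,-9.5,0],"angular":[0,0,0],"claw":1},{"translation":[0,0,12],"angular":[0,0,0],"claw":1},{"translation":[0,0,18],"angular":[0,0,0],"claw":1},{"translation":[0,0,18],"angular":[0,0,0],"claw":1},{"translation":[0,0,16],"angular":[0,0,0],"claw":1},{"translation":[0,0,13],"angular":[0,0,0],"claw":1},{"translation":[0,0,0],"angular":[0,0,0],"claw":1},{"translation":[0,0,0],"angular":[0,0,0],"claw":1}]' 15
python3 plan.py 466.5 24.6 161 98
```

```text
time_s: 3.12
eef_pos: [466.1, 25.4, 162.0]
tool_rot: [3.141, -0.0, -2.995]
force: [0.4, 0.4, 0.9]
opening: 88.5
grip_force: 0.0
pos [466.1  25.4 162. ] th 98.4 tilt [-4.e-01  1.e-01 -1.e+03] t 3.12 j6 -1.91
turn rz total 0.007; then shift x -0.2 y -0.8 z 1.0 (rows @36mm: 0.0)
```

```bash
python3 -m crank '[{"translation":[0,0,0],"angular":[0,0,0],"claw":0.65},{"translation":[0,0,0],"angular":[0,0,0],"claw":0.58},{"translation":[0,0,0],"angular":[0,0,0],"claw":0.55},{"translation":[0,0,0],"angular":[0,0,0],"claw":0.5},{"translation":[0,0,0],"angular":[0,0,0],"claw":0.45},{"translation":[0,0,0],"angular":[0,0,0],"claw":0.4},{"translation":[0,0,0],"angular":[0,0,0],"claw":0.3},{"translation":[0,0,0],"angular":[0,0,0],"claw":0.3}]' 15
```

```text
time_s: 3.78
eef_pos: [466.4, 24.9, 161.8]
tool_rot: [-3.141, 0.0, -2.996]
force: [0.1, -0.6, 1.1]
opening: 44.0
grip_force: 14.9
```

Gripped at 44.0 mm, as expected for this cup. Lift slowly, then check.

```bash
python3 -m crank '[{"translation":[0,0,-4],"angular":[0,0,0],"claw":0.3},{"translation":[0,0,-8],"angular":[0,0,0],"claw":0.3},{"translation":[0,0,-12],"angular":[0,0,0],"claw":0.3},{"translation":[0,0,-12],"angular":[0,0,0],"claw":0.3},{"translation":[0,0,-10],"angular":[0,0,0],"claw":0.3},{"translation":[0,0,0],"angular":[0,0,0],"claw":0.3}]' 20
python3 plan.py 672.7 152.9 100 -
```

```text
time_s: 4.28
eef_pos: [467.1, 24.8, 210.0]
tool_rot: [-3.14, 0.004, -2.996]
force: [0.3, 0.4, -0.5]
opening: 44.0
grip_force: 19.9
pos [467.1  24.8 210. ] th 98.3 tilt [ 3.7e+00 -7.0e-01 -1.0e+03] t 4.28 j6 -1.91
turn rz total -0.000; then shift x -222.0 y 97.0 z 110.0 (rows @36mm: 7.4)
```

```bash
python3 -m crank '[{"translation":[-12,5,0],"angular":[0,0,0],"claw":0.3},{"translation":[-24,10.5,0],"angular":[0,0,0],"claw":0.3},{"translation":[-30,13,0],"angular":[0,0,0],"claw":0.3},{"translation":[-30,13,10],"angular":[0,0,0],"claw":0.3},{"translation":[-30,13,20],"angular":[0,0,0],"claw":0.3},{"translation":[-30,13,20],"angular":[0,0,0],"claw":0.3},{"translation":[-30,13,20],"angular":[0,0,0],"claw":0.3},{"translation":[-24,11,20],"angular":[0,0,0],"claw":0.3}]'
python3 -m crank '[{"translation":[-12,5.5,20],"angular":[0,0,0],"claw":0.3},{"translation":[0,0,0],"angular":[0,0,0],"claw":0.3},{"translation":[0,0,0],"angular":[0,0,0],"claw":0.3}]'
python3 plan.py 672.7 152.9 40 -
python3 - <<'E'
from h import *
im=shot('scene');w=cloud(im)
K=np.array(im['intrinsics'])
P=np.array([672.7,152.9,60.]);c=R(im).T@(P-np.array(im['origin']));u,v=(K@c/c[2])[:2].astype(int);print(u,v)
c=cv2.cvtColor(im['color'],cv2.COLOR_RGB2BGR)[v-80:v+70,u-90:u+90];cv2.imwrite('pics/p46.png',cv2.resize(c,None,fx=4,fy=4))
E
```

```text
time_s: 4.95
eef_pos: [662.0, 147.1, 115.9]
tool_rot: [3.141, -0.001, -2.996]
force: [0.4, 0.8, -0.7]
opening: 44.2
grip_force: 19.9
time_s: 5.2
eef_pos: [671.2, 153.1, 96.2]
tool_rot: [3.141, -0.003, -2.996]
force: [-0.0, -0.4, -1.4]
opening: 44.1
grip_force: 19.9
pos [671.2 153.1  96.2] th 98.3 tilt [-3.1e+00 -3.0e-01 -1.0e+03] t 5.2 j6 -1.66
turn rz total -0.000; then shift x -1.4 y -0.5 z 56.2 (rows @36mm: 1.6)
302 315
```

View pics/p46.png

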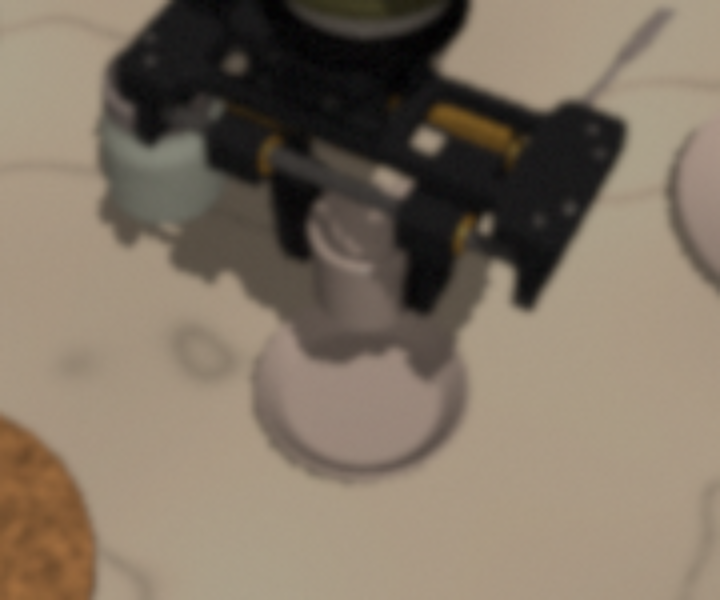

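The cup hangs upright at crop (360,260), above the saucer at (360,400), and the gripper is clear of the jar. Set down at TCP z of about 23.

```bash
python3 -m crank '[{"translation":[-1.4,-0.5,10],"angular":[0,0,0],"claw":0.3},{"translation":[0,0,15],"angular":[0,0,0],"claw":0.3},{"translation":[0,0,15],"angular":[0,0,0],"claw":0.3},{"translation":[0,0,15],"angular":[0,0,0],"claw":0.3},{"translation":[0,0,10],"angular":[0,0,0],"claw":0.3},{"translation":[0,0,4],"angular":[0,0,0],"claw":0.3},{"translation":[0,0,0],"angular":[0,0,0],"claw":0.3},{"translation":[0,0,0],"angular":[0,0,0],"claw":0.3}]'
```

```text
time_s: 5.92
eef_pos: [673.8, 152.6, 29.7]
tool_rot: [-3.141, 0.001, -2.997]
force: [-0.6, 1.2, 0.0]
opening: 44.5
grip_force: 19.9
```

```bash
python3 -m crank '[{"translation":[0,0,1],"angular":[0,0,0],"claw":0.3},{"translation":[0,0,1],"angular":[0,0,0],"claw":0.3},{"translation":[0,0,0],"angular":[0,0,0],"claw":0.3}]'
```

```text
time_s: 6.17
eef_pos: [673.5, 152.8, 27.1]
tool_rot: [-3.142, 0.001, -2.996]
force: [-0.3, 0.1, -1.7]
opening: 44.1
grip_force: 19.9
```

```bash
python3 -m crank '[{"translation":[0,0,1],"angular":[0,0,0],"claw":0.3},{"translation":[0,0,1],"angular":[0,0,0],"claw":0.3},{"translation":[0,0,0],"angular":[0,0,0],"claw":0.3}]'; python3 -m crank '[{"translation":[0,0,1],"angular":[0,0,0],"claw":0.3},{"translation":[0,0,0.5],"angular":[0,0,0],"claw":0.3},{"translation":[0,0,0],"angular":[0,0,0],"claw":0.3}]'
```

```text
time_s: 6.42
eef_pos: [673.3, 152.8, 24.5]
tool_rot: [3.142, -0.0, -2.996]
force: [-0.2, 0.7, -1.0]
opening: 44.2
grip_force: 19.9
time_s: 6.67
eef_pos: [673.3, 152.8, 23.0]
tool_rot: [3.142, -0.0, -2.996]
force: [-1.3, 1.0, -1.2]
opening: 43.9
grip_force: 19.9
```

```bash
python3 -m crank '[{"translation":[0,0,0.5],"angular":[0,0,0],"claw":0.3},{"translation":[0,0,0],"angular":[0,0,0],"claw":0.3}]'; python3 -m crank '[{"translation":[0,0,0.5],"angular":[0,0,0],"claw":0.3},{"translation":[0,0,0],"angular":[0,0,0],"claw":0.3}]'
```

```text
time_s: 6.83
eef_pos: [673.4, 152.8, 22.7]
tool_rot: [3.142, -0.0, -2.996]
force: [0.1, 0.0, -1.1]
opening: 44.2
grip_force: 19.9
time_s: 7.0
eef_pos: [673.5, 152.8, 22.4]
tool_rot: [-3.142, 0.0, -2.996]
force: [-0.0, -0.4, 0.2]
opening: 44.4
grip_force: 19.9
```

```bash
python3 -m crank '[{"translation":[0,0,0.7],"angular":[0,0,0],"claw":0.3},{"translation":[0,0,0],"angular":[0,0,0],"claw":0.3}]'; python3 -m crank '[{"translation":[0,0,0],"angular":[0,0,0],"claw":0.3}]'
```

```text
time_s: 7.17
eef_pos: [673.6, 152.8, 22.4]
tool_rot: [-3.142, 0.001, -2.996]
force: [-1.8, -0.6, 5.3]
opening: 44.0
grip_force: 19.7
time_s: 7.25
eef_pos: [673.6, 152.8, 22.4]
tool_rot: [-3.141, 0.001, -2.996]
force: [-1.9, -0.2, 6.2]
opening: 44.0
grip_force: 19.7
```

Contact at 22.4. Release slowly, then rise.

```bash
python3 -m crank '[{"translation":[0,0,0],"angular":[0,0,0],"claw":0.52},{"translation":[0,0,0],"angular":[0,0,0],"claw":0.56},{"translation":[0,0,0],"angular":[0,0,0],"claw":0.62},{"translation":[0,0,0],"angular":[0,0,0],"claw":0.75},{"translation":[0,0,0],"angular":[0,0,0],"claw":0.8},{"translation":[0,0,-5],"angular":[0,0,0],"claw":0.8},{"translation":[0,0,-15],"angular":[0,0,0],"claw":0.8},{"translation":[0,0,-30],"angular":[0,0,0],"claw":0.8}]' 15
python3 -m crank '[{"translation":[0,0,-35],"angular":[0,0,-0.055],"claw":1},{"translation":[0,0,-35],"angular":[0,0,-0.055],"claw":1},{"translation":[0,0,-35],"angular":[0,0,-0.055],"claw":1},{"translation":[0,0,-30],"angular":[0,0,-0.055],"claw":1},{"translation":[0,0,0],"angular":[0,0,0],"claw":1}]'
python3 plan.py 466.5 24.6 200 111
```

```text
time_s: 7.92
eef_pos: [671.7, 152.6, 68.9]
tool_rot: [3.141, -0.006, -2.996]
force: [-0.4, 0.2, 0.3]
opening: 70.6
grip_force: 0.0
time_s: 8.33
eef_pos: [675.2, 152.9, 214.4]
tool_rot: [-3.138, 0.011, -2.774]
force: [-0.3, 1.0, 0.7]
opening: 88.2
grip_force: 0.0
pos [675.2 152.9 214.4] th 111.1 tilt [ 1.170e+01  6.000e-01 -9.999e+02] t 8.33 j6 -1.88
turn rz total 0.001; then shift x 240.8 y -45.0 z 14.4 (rows @36mm: 6.8)
```

```bash
cat > chk.py <<'E'
import sys
from h import *
# chk.py x y ztop : centre of rim ring near (x,y) with top at ztop, by cam
x,y,zt=map(float,sys.argv[1:4]);rad=float(sys.argv[4])
for cam in sys.argv[5].split(','):
    p=cloud(shot(cam)).reshape(-1,3)
    m=(abs(p[:,2]-zt)<4.5)&(np.hypot(p[:,0]-x,p[:,1]-y)<rad+7);q=p[m][:,:2]
    if m.sum()<20: print(cam,m.sum());continue
    hull=cv2.convexHull(q.astype(np.float32));c,r=cv2.minEnclosingCircle(hull)
    print(cam,m.sum(),'box',((np.percentile(q,1,axis=0)+np.percentile(q,99,axis=0))/2).round(1),'circ',np.round(c,1),round(r,1),'mean',q.mean(0).round(1),'z',p[m][:,2].mean().round(1))
E
python3 chk.py 467 25 153 27 top,scene; python3 chk.py 672.7 152.9 50 23 scene,top
python3 -m crank '[{"translation":[15,-3,0],"angular":[0,0,0],"claw":1},{"translation":[32,-6,0],"angular":[0,0,0],"claw":1},{"translation":[35,-6,0],"angular":[0,0,0],"claw":1},{"translation":[35,-6,0],"angular":[0,0,0],"claw":1},{"translation":[35,-6,0],"angular":[0,0,0],"claw":1},{"translation":[35,-7,0],"angular":[0,0,0],"claw":1},{"translation":[33,-6,0],"angular":[0,0,0],"claw":1},{"translation":[20,-5,14],"angular":[0,0,0],"claw":1}]'
python3 chk.py 672.7 152.9 50 23 top,scene
python3 plan.py 466.5 24.6 122 111
```

```text
top 159 box [468.1  24.5] circ [467.6  24.9] 26.9 mean [467.6  25.2] z 153.3
scene 24 box [455.5  41.1] circ [455.9  40.6] 14.5 mean [453.1  42.6] z 152.9
scene 205 box [674.2 152.6] circ [673.9 151.8] 23.7 mean [674.3 152.4] z 49.7
top 27 box [674.7 134.9] circ [674.3 139.2] 16.8 mean [675.8 134.5] z 50.2
time_s: 9.2
eef_pos: [463.2, 24.2, 193.0]
tool_rot: [-3.141, 0.001, -2.777]
force: [1.1, -0.6, 0.7]
opening: 88.1
grip_force: 0.0
top 117 box [673.9 152.8] circ [674.3 153. ] 23.6 mean [675.2 153.5] z 50.2
scene 206 box [674.7 152.1] circ [674.3 152.1] 23.4 mean [674.3 152.3] z 49.6
pos [462.3  24.2 190.4] th 110.8 tilt [-5.1e+00  8.0e-01 -1.0e+03] t 9.3 j6 -2.13
turn rz total -0.004; then shift x -4.0 y -1.2 z 68.4 (rows @36mm: 1.9)
```

Cup 46 stands on its saucer, rim height 50 as it should be and about 1.5 mm off centre. Now cup 54.

```bash
python3 -m crank '[{"translation":[-5,-1,6],"angular":[0,0,0],"claw":1},{"translation":[0,0,12],"angular":[0,0,0],"claw":1},{"translation":[0,0,18],"angular":[0,0,0],"claw":1},{"translation":[0,0,18],"angular":[0,0,0],"claw":1},{"translation":[0,0,12],"angular":[0,0,0],"claw":1},{"translation":[0,0,3],"angular":[0,0,0],"claw":1},{"translation":[0,0,0],"angular":[0,0,0],"claw":1},{"translation":[0,0,0],"angular":[0,0,0],"claw":1}]' 15
python3 plan.py 467.5 25 120 111
```

```text
time_s: 9.97
eef_pos: [471.1, 26.1, 123.8]
tool_rot: [-3.141, 0.0, -2.776]
force: [-0.8, -0.6, 0.3]
opening: 88.0
grip_force: 0.0
pos [471.1  26.1 123.8] th 110.9 tilt [ 5.e-01 -0.e+00 -1.e+03] t 9.97 j6 -2.13
turn rz total -0.001; then shift x 3.8 y 0.2 z 3.8 (rows @36mm: 0.1)
```

```bash
python3 -m crank '[{"translation":[3.8,0,3.5],"angular":[0,0,0],"claw":0.8},{"translation":[0,0,0],"angular":[0,0,0],"claw":0.7},{"translation":[0,0,0],"angular":[0,0,0],"claw":0.66},{"translation":[0,0,0],"angular":[0,0,0],"claw":0.62},{"translation":[0,0,0],"angular":[0,0,0],"claw":0.58},{"translation":[0,0,0],"angular":[0,0,0],"claw":0.5},{"translation":[0,0,0],"angular":[0,0,0],"claw":0.4},{"translation":[0,0,0],"angular":[0,0,0],"claw":0.4}]' 15
```

```text
time_s: 10.63
eef_pos: [466.9, 24.6, 120.2]
tool_rot: [-3.142, 0.0, -2.776]
force: [-0.5, 1.1, 2.5]
opening: 51.9
grip_force: 14.9
```

```bash
python3 -m crank '[{"translation":[0,0,-3],"angular":[0,0,0],"claw":0.4},{"translation":[0,0,-8],"angular":[0,0,0],"claw":0.4},{"translation":[0,0,-14],"angular":[0,0,0],"claw":0.4},{"translation":[0,0,-14],"angular":[0,0,0],"claw":0.4},{"translation":[0,0,-12],"angular":[0,0,0],"claw":0.4},{"translation":[0,0,-4],"angular":[0,0,0],"claw":0.4},{"translation":[0,0,0],"angular":[0,0,0],"claw":0.4}]' 20
python3 plan.py 430.8 -278.4 100 -
```

```text
time_s: 11.22
eef_pos: [467.1, 24.4, 176.0]
tool_rot: [-3.14, 0.002, -2.776]
force: [-0.5, 0.7, -1.9]
opening: 51.8
grip_force: 20.0
pos [467.1  24.4 176. ] th 110.9 tilt [ 1.9e+00 -5.0e-01 -1.0e+03] t 11.22 j6 -2.13
turn rz total -0.000; then shift x 142.1 y -269.9 z 76.0 (rows @36mm: 8.7)
```

```bash
python3 -m crank '[{"translation":[6,-11,0],"angular":[0,0,0],"claw":0.4},{"translation":[12,-22,0],"angular":[0,0,0],"claw":0.4},{"translation":[15,-29,0],"angular":[0,0,0],"claw":0.4},{"translation":[16,-30,0],"angular":[0,0,0],"claw":0.4},{"translation":[16,-30,0],"angular":[0,0,0],"claw":0.4},{"translation":[16,-30,0],"angular":[0,0,0],"claw":0.4},{"translation":[16,-30,0],"angular":[0,0,5],"claw":0.4},{"translation":[16,-30,5],"angular":[0,0,0],"claw":0.4}]' 20
```

```text
time_s: 11.88
eef_pos: [440.5, -214.3, 170.0]
tool_rot: [-3.142, -0.0, -2.651]
force: [1.7, 0.9, -0.5]
opening: 51.6
grip_force: 20.0
```

I mistyped a 5 into a turn; it was clipped to 7° and did no harm. Replanning.

```bash
python3 -m crank '[{"translation":[0,0,0],"angular":[0,0,0],"claw":0.4}]'; python3 plan.py 430.8 -278.4 100 -
```

```text
time_s: 11.97
eef_pos: [440.4, -217.2, 168.7]
tool_rot: [3.141, -0.001, -2.66]
force: [-0.2, 0.3, -1.7]
opening: 51.9
grip_force: 20.0
pos [ 440.4 -217.2  168.7] th 117.6 tilt [-1.2e+00 -5.0e-01 -1.0e+03] t 11.97 j6 -2.75
turn rz total -0.000; then shift x 36.8 y -49.8 z 68.7 (rows @36mm: 2.6)
```

Joint 6 would come close to its limit at this saucer, so I turn the tool back about 18° before going on (any cup heading is allowed).

```bash
python3 -m crank '[{"translation":[0,0,0],"angular":[0,0,0.05],"claw":0.4},{"translation":[0,0,0],"angular":[0,0,0.1],"claw":0.4},{"translation":[0,0,0],"angular":[0,0,0.1],"claw":0.4},{"translation":[0,0,0],"angular":[0,0,0.07],"claw":0.4},{"translation":[0,0,0],"angular":[0,0,0],"claw":0.4},{"translation":[0,0,0],"angular":[0,0,0],"claw":0.4}]'; python3 plan.py 430.8 -278.4 100 -
```

```text
time_s: 12.47
eef_pos: [441.1, -212.3, 169.5]
tool_rot: [3.141, -0.001, -2.974]
force: [1.1, 0.1, -2.1]
opening: 51.3
grip_force: 20.0
pos [ 441.1 -212.3  169.5] th 99.6 tilt [-8.e-01  7.e-01 -1.e+03] t 12.47 j6 -2.43
turn rz total -0.000; then shift x 21.1 y -63.4 z 69.5 (rows @36mm: 2.7)
```

```bash
python3 -m crank '[{"translation":[4,-11,5],"angular":[0,0,0],"claw":0.4},{"translation":[7,-21,20],"angular":[0,0,0],"claw":0.4},{"translation":[7,-21,25],"angular":[0,0,0],"claw":0.4},{"translation":[3.1,-10.4,20],"angular":[0,0,0],"claw":0.4},{"translation":[0,0,0],"angular":[0,0,0],"claw":0.4},{"translation":[0,0,0],"angular":[0,0,0],"claw":0.4}]'; python3 plan.py 430.8 -278.4 31 -
```

```text
time_s: 12.97
eef_pos: [430.2, -279.0, 99.3]
tool_rot: [3.14, -0.001, -2.977]
force: [-0.0, 0.5, -1.0]
opening: 51.7
grip_force: 20.0
pos [ 430.2 -279.    99.3] th 99.5 tilt [   -1.6     1.7 -1000. ] t 12.97 j6 -2.54
turn rz total -0.000; then shift x -0.7 y 0.5 z 68.3 (rows @36mm: 1.9)
```

```bash
python3 -m crank '[{"translation":[-0.6,0.5,10],"angular":[0,0,0],"claw":0.4},{"translation":[0,0,16],"angular":[0,0,0],"claw":0.4},{"translation":[0,0,16],"angular":[0,0,0],"claw":0.4},{"translation":[0,0,15],"angular":[0,0,0],"claw":0.4},{"translation":[0,0,9],"angular":[0,0,0],"claw":0.4},{"translation":[0,0,4],"angular":[0,0,0],"claw":0.4},{"translation":[0,0,0],"angular":[0,0,0],"claw":0.4},{"translation":[0,0,0],"angular":[0,0,0],"claw":0.4}]'; python3 -m crank '[{"translation":[0,0,1],"angular":[0,0,0],"claw":0.4},{"translation":[0,0,1],"angular":[0,0,0],"claw":0.4},{"translation":[0,0,0],"angular":[0,0,0],"claw":0.4},{"translation":[0,0,0],"angular":[0,0,0],"claw":0.4}]'
```

```text
time_s: 13.63
eef_pos: [431.8, -278.3, 30.7]
tool_rot: [-3.141, 0.001, -2.976]
force: [-0.1, -0.3, -1.1]
opening: 52.0
grip_force: 20.0
time_s: 13.97
eef_pos: [431.4, -278.3, 28.3]
tool_rot: [-3.141, 0.0, -2.976]
force: [-0.3, 0.4, -1.1]
opening: 52.2
grip_force: 20.0
```

```bash
python3 -m crank '[{"translation":[0,0,1],"angular":[0,0,0],"claw":0.4},{"translation":[0,0,1],"angular":[0,0,0],"claw":0.4},{"translation":[0,0,1],"angular":[0,0,0],"claw":0.4},{"translation":[0,0,1],"angular":[0,0,0],"claw":0.4},{"translation":[0,0,0],"angular":[0,0,0],"claw":0.4},{"translation":[0,0,0],"angular":[0,0,0],"claw":0.4}]'; python3 -m crank '[{"translation":[0,0,0.5],"angular":[0,0,0],"claw":0.4},{"translation":[0,0,0.5],"angular":[0,0,0],"claw":0.4},{"translation":[0,0,0],"angular":[0,0,0],"claw":0.4}]'
```

```text
time_s: 14.47
eef_pos: [431.3, -278.2, 24.0]
tool_rot: [3.141, -0.0, -2.976]
force: [0.7, -0.3, -1.1]
opening: 52.0
grip_force: 20.0
time_s: 14.72
eef_pos: [431.4, -278.2, 23.0]
tool_rot: [-3.142, 0.0, -2.976]
force: [-0.5, -0.4, -0.2]
opening: 51.9
grip_force: 20.0
```

```bash
python3 -m crank '[{"translation":[0,0,0.6],"angular":[0,0,0],"claw":0.4},{"translation":[0,0,0],"angular":[0,0,0],"claw":0.4},{"translation":[0,0,0],"angular":[0,0,0],"claw":0.4}]'
```

```text
time_s: 14.97
eef_pos: [431.4, -278.2, 22.9]
tool_rot: [-3.141, 0.0, -2.976]
force: [-2.0, 2.4, 4.6]
opening: 51.4
grip_force: 19.8
```

Contact. Release and rise.

```bash
python3 -m crank '[{"translation":[0,0,0],"angular":[0,0,0],"claw":0.61},{"translation":[0,0,0],"angular":[0,0,0],"claw":0.65},{"translation":[0,0,0],"angular":[0,0,0],"claw":0.72},{"translation":[0,0,0],"angular":[0,0,0],"claw":0.82},{"translation":[0,0,0],"angular":[0,0,0],"claw":0.86},{"translation":[0,0,-5],"angular":[0,0,0],"claw":0.86},{"translation":[0,0,-15],"angular":[0,0,0],"claw":0.86},{"translation":[0,0,-30],"angular":[0,0,0],"claw":0.9}]' 15
python3 -m crank '[{"translation":[0,0,-35],"angular":[0,0,0],"claw":1},{"translation":[0,0,-35],"angular":[0,0,0],"claw":1},{"translation":[0,0,-20],"angular":[0,0,0],"claw":1},{"translation":[0,0,0],"angular":[0,0,0],"claw":1}]'
python3 chk.py 467 25 111 31 top,scene; python3 chk.py 430.8 -278.4 57 27 scene
python3 plan.py 467.2 24.8 160 134
```

```text
time_s: 15.63
eef_pos: [430.2, -277.1, 71.0]
tool_rot: [3.137, -0.003, -2.977]
force: [-0.5, 0.2, -0.8]
opening: 78.9
grip_force: 0.0
time_s: 15.97
eef_pos: [432.6, -279.4, 167.1]
tool_rot: [-3.135, 0.005, -2.976]
force: [0.7, -0.6, 0.8]
opening: 87.9
grip_force: 0.0
top 174 box [468.3  25.1] circ [468.1  25. ] 30.8 mean [468.7  25.7] z 111.1
scene 187 box [467.8  24.2] circ [466.7  24.1] 32.9 mean [467.9  24.5] z 110.1
scene 93 box [ 432.4 -278.7] circ [ 432.9 -279.2] 28.0 mean [ 432.9 -278. ] z 55.7
pos [ 430.9 -277.8  161.5] th 99.5 tilt [   -1.1     1.1 -1000. ] t 16.12 j6 -2.54
turn rz total -0.603; then shift x -236.3 y 192.5 z 1.5 (rows @36mm: 8.5)
```

```bash
python3 -m crank '[{"translation":[-5,17,0],"angular":[0,0,0],"claw":1},{"translation":[-9,32,0],"angular":[0,0,0],"claw":1},{"translation":[-10,34,0],"angular":[0,0,0],"claw":1},{"translation":[-10,34,0],"angular":[0,0,0],"claw":1},{"translation":[-10,34,0],"angular":[0,0,0],"claw":1},{"translation":[-10,34,0],"angular":[0,0,0],"claw":1},{"translation":[-10,34,0],"angular":[0,0,0],"claw":1},{"translation":[-10,34,0],"angular":[0,0,0],"claw":1}]'
python3 -m crank '[{"translation":[-8,26,0],"angular":[0,0,0],"claw":1},{"translation":[-4,13,0],"angular":[0,0,0],"claw":1},{"translation":[0,0,0],"angular":[0,0,-0.1],"claw":1},{"translation":[0,0,0],"angular":[0,0,-0.12],"claw":1},{"translation":[0,0,0],"angular":[0,0,-0.12],"claw":1},{"translation":[0,0,0],"angular":[0,0,-0.12],"claw":1},{"translation":[0,0,0],"angular":[0,0,-0.12],"claw":1},{"translation":[0,0,0],"angular":[0,0,0],"claw":1}]'
python3 chk.py 430.8 -278.4 57 27 top,scene
python3 plan.py 467.5 24.7 80 134
```

```text
time_s: 16.78
eef_pos: [461.9, -14.6, 160.9]
tool_rot: [3.14, -0.003, -2.977]
force: [0.6, -0.2, 0.1]
opening: 88.2
grip_force: 0.0
time_s: 17.45
eef_pos: [467.5, 24.1, 160.9]
tool_rot: [3.139, -0.002, -2.392]
force: [0.3, -0.2, 0.4]
opening: 88.3
grip_force: 0.0
top 131 box [ 432.6 -277.4] circ [ 432.6 -277.7] 27.0 mean [ 432.3 -278.5] z 55.8
scene 95 box [ 432.2 -277.9] circ [ 432.6 -279.3] 28.2 mean [ 431.9 -277.8] z 55.4
pos [467.7  24.1 161.4] th 132.5 tilt [-2.1e+00  5.0e-01 -1.0e+03] t 17.55 j6 -2.51
turn rz total -0.027; then shift x -0.3 y 0.6 z 81.4 (rows @36mm: 2.3)
```

Cup 54 is placed, about 1.5 mm off centre. Now cup 62.

```bash
python3 -m crank '[{"translation":[-0.3,0.6,10],"angular":[0,0,0],"claw":1},{"translation":[0,0,18],"angular":[0,0,0],"claw":1},{"translation":[0,0,20],"angular":[0,0,0],"claw":1},{"translation":[0,0,20],"angular":[0,0,0],"claw":1},{"translation":[0,0,13],"angular":[0,0,0],"claw":1},{"translation":[0,0,6],"angular":[0,0,0],"claw":1},{"translation":[0,0,0],"angular":[0,0,0],"claw":1},{"translation":[0,0,0],"angular":[0,0,0],"claw":1}]' 15
python3 plan.py 467.5 24.7 74 134
```

```text
time_s: 18.22
eef_pos: [468.1, 24.6, 75.6]
tool_rot: [3.142, -0.0, -2.398]
force: [-0.4, 0.3, 1.1]
opening: 88.4
grip_force: 0.0
pos [468.1  24.6  75.6] th 132.6 tilt [   -0.    -0. -1000.] t 18.22 j6 -2.51
turn rz total -0.024; then shift x 0.4 y 0.5 z 1.6 (rows @36mm: 0.0)
```

```bash
python3 -m crank '[{"translation":[0,0,0],"angular":[0,0,0],"claw":0.85},{"translation":[0,0,0],"angular":[0,0,0],"claw":0.78},{"translation":[0,0,0],"angular":[0,0,0],"claw":0.74},{"translation":[0,0,0],"angular":[0,0,0],"claw":0.7},{"translation":[0,0,0],"angular":[0,0,0],"claw":0.66},{"translation":[0,0,0],"angular":[0,0,0],"claw":0.6},{"translation":[0,0,0],"angular":[0,0,0],"claw":0.5},{"translation":[0,0,0],"angular":[0,0,0],"claw":0.5}]' 15
```

```text
time_s: 18.88
eef_pos: [468.1, 24.7, 75.7]
tool_rot: [-3.141, 0.0, -2.396]
force: [-0.3, 0.8, 6.2]
opening: 60.0
grip_force: 14.8
```

```bash
python3 -m crank '[{"translation":[0,0,-3],"angular":[0,0,0],"claw":0.5},{"translation":[0,0,-8],"angular":[0,0,0],"claw":0.5},{"translation":[0,0,-14],"angular":[0,0,0],"claw":0.5},{"translation":[0,0,-16],"angular":[0,0,0],"claw":0.5},{"translation":[0,0,-16],"angular":[0,0,0],"claw":0.5},{"translation":[0,0,-10],"angular":[0,0,0],"claw":0.5},{"translation":[0,0,-3],"angular":[0,0,0],"claw":0.5},{"translation":[0,0,0],"angular":[0,0,0],"claw":0.5}]' 20
python3 -m crank '[{"translation":[0,0,0],"angular":[0,0,0.05],"claw":0.5},{"translation":[0,0,0],"angular":[0,0,0.1],"claw":0.5},{"translation":[0,0,0],"angular":[0,0,0.1],"claw":0.5},{"translation":[0,0,0],"angular":[0,0,0.1],"claw":0.5},{"translation":[0,0,0],"angular":[0,0,0.1],"claw":0.5},{"translation":[0,0,0],"angular":[0,0,0.05],"claw":0.5},{"translation":[0,0,0],"angular":[0,0,0],"claw":0.5},{"translation":[0,0,0],"angular":[0,0,0],"claw":0.5}]'
python3 plan.py 657.4 -191.3 110 -
```

```text
time_s: 19.55
eef_pos: [468.2, 24.6, 146.1]
tool_rot: [-3.14, 0.001, -2.396]
force: [-0.2, 0.1, -1.0]
opening: 60.1
grip_force: 19.9
time_s: 20.22
eef_pos: [467.7, 24.7, 144.8]
tool_rot: [3.141, -0.001, -2.895]
force: [0.0, 1.0, -1.3]
opening: 59.9
grip_force: 19.9
pos [467.7  24.7 144.8] th 104.1 tilt [-1.1e+00  2.0e-01 -1.0e+03] t 20.22 j6 -2.02
turn rz total -0.000; then shift x -131.2 y -255.8 z 34.8 (rows @36mm: 8.0)
```

```bash
python3 -m crank '[{"translation":[-6,-12,0],"angular":[0,0,0],"claw":0.5},{"translation":[-12,-23,0],"angular":[0,0,0],"claw":0.5},{"translation":[-15,-29,0],"angular":[0,0,0],"claw":0.5},{"translation":[-15,-30,0],"angular":[0,0,0],"claw":0.5},{"translation":[-15,-30,0],"angular":[0,0,0],"claw":0.5},{"translation":[-15,-30,0],"angular":[0,0,0],"claw":0.5},{"translation":[-15,-30,0],"angular":[0,0,0],"claw":0.5},{"translation":[-15,-30,5],"angular":[0,0,0],"claw":0.5}]'
python3 -m crank '[{"translation":[-14,-26,12],"angular":[0,0,0],"claw":0.5},{"translation":[-9,-16,15],"angular":[0,0,0],"claw":0.5},{"translation":[0,0,5],"angular":[0,0,0],"claw":0.5},{"translation":[0,0,0],"angular":[0,0,0],"claw":0.5},{"translation":[0,0,0],"angular":[0,0,0],"claw":0.5}]'
python3 plan.py 657.4 -191.3 34 -
```

```text
time_s: 20.88
eef_pos: [626.0, -159.1, 140.7]
tool_rot: [-3.141, 0.001, -2.895]
force: [0.9, 0.2, -1.3]
opening: 60.1
grip_force: 19.9
time_s: 21.3
eef_pos: [656.9, -191.7, 108.2]
tool_rot: [3.141, -0.001, -2.896]
force: [0.0, 0.5, -0.8]
opening: 59.7
grip_force: 19.9
pos [ 656.9 -191.7  108.2] th 104.1 tilt [-8.e-01  5.e-01 -1.e+03] t 21.3 j6 -2.27
turn rz total -0.000; then shift x -0.6 y 0.3 z 74.2 (rows @36mm: 2.1)
```

```bash
python3 -m crank '[{"translation":[0,0.3,10],"angular":[0,0,0],"claw":0.5},{"translation":[0,0,18],"angular":[0,0,0],"claw":0.5},{"translation":[0,0,18],"angular":[0,0,0],"claw":0.5},{"translation":[0,0,15],"angular":[0,0,0],"claw":0.5},{"translation":[0,0,9],"angular":[0,0,0],"claw":0.5},{"translation":[0,0,4],"angular":[0,0,0],"claw":0.5},{"translation":[0,0,0],"angular":[0,0,0],"claw":0.5},{"translation":[0,0,0],"angular":[0,0,0],"claw":0.5}]'; python3 -m crank '[{"translation":[0,0,1],"angular":[0,0,0],"claw":0.5},{"translation":[0,0,1],"angular":[0,0,0],"claw":0.5},{"translation":[0,0,1],"angular":[0,0,0],"claw":0.5},{"translation":[0,0,1],"angular":[0,0,0],"claw":0.5},{"translation":[0,0,0],"angular":[0,0,0],"claw":0.5},{"translation":[0,0,0],"angular":[0,0,0],"claw":0.5}]'
```

```text
time_s: 21.97
eef_pos: [657.5, -191.6, 35.4]
tool_rot: [-3.141, 0.001, -2.896]
force: [0.2, -1.0, -0.1]
opening: 60.1
grip_force: 19.9
time_s: 22.47
eef_pos: [657.1, -191.6, 30.4]
tool_rot: [3.142, -0.0, -2.896]
force: [0.2, -0.0, -1.3]
opening: 60.1
grip_force: 19.9
```

```bash
python3 -m crank '[{"translation":[0,0,1],"angular":[0,0,0],"claw":0.5},{"translation":[0,0,1],"angular":[0,0,0],"claw":0.5},{"translation":[0,0,0.7],"angular":[0,0,0],"claw":0.5},{"translation":[0,0,0],"angular":[0,0,0],"claw":0.5},{"translation":[0,0,0],"angular":[0,0,0],"claw":0.5}]'; python3 -m crank '[{"translation":[0,0,0.6],"angular":[0,0,0],"claw":0.5},{"translation":[0,0,0],"angular":[0,0,0],"claw":0.5},{"translation":[0,0,0],"angular":[0,0,0],"claw":0.5}]'
```

```text
time_s: 22.88
eef_pos: [657.1, -191.6, 27.6]
tool_rot: [3.141, -0.0, -2.896]
force: [-0.2, 0.2, -1.3]
opening: 59.9
grip_force: 19.9
time_s: 23.13
eef_pos: [657.1, -191.6, 27.1]
tool_rot: [3.142, -0.0, -2.896]
force: [-0.7, 0.4, -0.5]
opening: 60.0
grip_force: 19.9
```

```bash
python3 -m crank '[{"translation":[0,0,0.6],"angular":[0,0,0],"claw":0.5},{"translation":[0,0,0],"angular":[0,0,0],"claw":0.5},{"translation":[0,0,0],"angular":[0,0,0],"claw":0.5}]'; python3 -m crank '[{"translation":[0,0,0.5],"angular":[0,0,0],"claw":0.5},{"translation":[0,0,0],"angular":[0,0,0],"claw":0.5},{"translation":[0,0,0],"angular":[0,0,0],"claw":0.5}]'
```

```text
time_s: 23.38
eef_pos: [657.2, -191.7, 26.7]
tool_rot: [-3.141, 0.0, -2.896]
force: [-0.4, -0.1, -0.6]
opening: 59.7
grip_force: 19.9
time_s: 23.63
eef_pos: [657.2, -191.6, 26.6]
tool_rot: [-3.141, 0.0, -2.896]
force: [-2.4, 1.2, 4.9]
opening: 60.0
grip_force: 19.8
```

Contact. Release and rise.

```bash
python3 -m crank '[{"translation":[0,0,0],"angular":[0,0,0],"claw":0.7},{"translation":[0,0,0],"angular":[0,0,0],"claw":0.75},{"translation":[0,0,0],"angular":[0,0,0],"claw":0.82},{"translation":[0,0,0],"angular":[0,0,0],"claw":0.9},{"translation":[0,0,0],"angular":[0,0,0],"claw":0.92},{"translation":[0,0,-5],"angular":[0,0,0],"claw":0.92},{"translation":[0,0,-15],"angular":[0,0,0],"claw":0.92},{"translation":[0,0,-30],"angular":[0,0,0],"claw":1}]' 15
python3 -m crank '[{"translation":[0,0,-30],"angular":[0,0,0],"claw":1},{"translation":[0,0,-30],"angular":[0,0,0],"claw":1},{"translation":[0,0,-10],"angular":[0,0,0],"claw":1},{"translation":[0,0,0],"angular":[0,0,0],"claw":1}]'
python3 chk.py 467 25 63 35 top,scene
python3 plan.py 467.5 24.7 148 -
```

```text
time_s: 24.3
eef_pos: [655.6, -190.9, 73.5]
tool_rot: [3.138, -0.005, -2.896]
force: [-0.2, -0.6, -0.8]
opening: 85.7
grip_force: 0.0
time_s: 24.63
eef_pos: [658.1, -192.1, 149.2]
tool_rot: [-3.138, 0.004, -2.896]
force: [-0.3, 0.3, -0.2]
opening: 88.3
grip_force: 0.0
top 185 box [467.6  25. ] circ [467.9  24.4] 34.9 mean [467.9  25.5] z 62.8
scene 201 box [468.   23.8] circ [467.7  23.4] 36.1 mean [467.9  23.5] z 62.4
pos [ 656.7 -191.4  144.7] th 104.0 tilt [-1.5e+00  7.0e-01 -1.0e+03] t 24.73 j6 -2.27
turn rz total -0.000; then shift x 131.1 y 255.6 z -3.3 (rows @36mm: 8.0)
```

```bash
python3 -m crank '[{"translation":[8,16,0],"angular":[0,0,0],"claw":1},{"translation":[15,30,0],"angular":[0,0,0],"claw":1},{"translation":[17,33,0],"angular":[0,0,0],"claw":1},{"translation":[17,33,0],"angular":[0,0,0],"claw":1},{"translation":[17,33,0],"angular":[0,0,0],"claw":1},{"translation":[17,33,0],"angular":[0,0,0],"claw":1},{"translation":[17,33,0],"angular":[0,0,0],"claw":1},{"translation":[15,30,0],"angular":[0,0,0],"claw":1}]'
python3 -m crank '[{"translation":[8,15,0],"angular":[0,0,0],"claw":1},{"translation":[0,0,0],"angular":[0,0,0.11],"claw":1},{"translation":[0,0,0],"angular":[0,0,0.11],"claw":1},{"translation":[0,0,0],"angular":[0,0,0.11],"claw":1},{"translation":[0,0,0],"angular":[0,0,0.11],"claw":1},{"translation":[0,0,0],"angular":[0,0,0.11],"claw":1},{"translation":[0,0,0],"angular":[0,0,0.11],"claw":1},{"translation":[0,0,0],"angular":[0,0,0.11],"claw":1}]'
python3 -m crank '[{"translation":[0,0,0],"angular":[0,0,0.11],"claw":1},{"translation":[0,0,0],"angular":[0,0,0.11],"claw":1},{"translation":[0,0,0],"angular":[0,0,0.11],"claw":1},{"translation":[0,0,0],"angular":[0,0,0.11],"claw":1},{"translation":[0,0,0],"angular":[0,0,0.11],"claw":1},{"translation":[0,0,0],"angular":[0,0,0],"claw":1},{"translation":[0,0,0],"angular":[0,0,0],"claw":1}]'
python3 plan.py 467.8 24.4 30 27; python3 chk.py 657.4 -191.3 63 31 top,scene
```

```text
time_s: 25.4
eef_pos: [476.6, 13.9, 144.0]
tool_rot: [3.14, -0.004, -2.896]
force: [0.1, -0.2, 0.2]
opening: 88.0
grip_force: 0.0
time_s: 26.07
eef_pos: [466.9, 25.1, 144.1]
tool_rot: [-3.14, -0.004, 2.611]
force: [-0.5, -0.5, 0.3]
opening: 87.7
grip_force: 0.0
time_s: 26.65
eef_pos: [467.2, 25.1, 144.7]
tool_rot: [-3.139, -0.002, 2.07]
force: [0.1, 0.2, 0.0]
opening: 88.3
grip_force: 0.0
pos [467.2  25.1 144.7] th 28.6 tilt [-2.7e+00  5.0e-01 -1.0e+03] t 26.65 j6 -0.7
turn rz total 0.028; then shift x -0.9 y 0.2 z 114.7 (rows @36mm: 3.2)
top 166 box [ 658.2 -191.9] circ [ 660.3 -191.2] 33.1 mean [ 658.4 -191.5] z 62.1
scene 175 box [ 657.3 -192.2] circ [ 656.7 -193.2] 33.5 mean [ 657.7 -192.4] z 61.8
```

Cup 62 is placed. Now cup 70.

```bash
python3 -m crank '[{"translation":[-0.5,0.2,10],"angular":[0,0,0],"claw":1},{"translation":[0,0,18],"angular":[0,0,0],"claw":1},{"translation":[0,0,22],"angular":[0,0,0],"claw":1},{"translation":[0,0,22],"angular":[0,0,0],"claw":1},{"translation":[0,0,20],"angular":[0,0,0],"claw":1},{"translation":[0,0,12],"angular":[0,0,0],"claw":1},{"translation":[0,0,8],"angular":[0,0,0],"claw":1},{"translation":[0,0,0],"angular":[0,0,0],"claw":1}]' 15
python3 -m crank '[{"translation":[0,0,0],"angular":[0,0,0],"claw":0.92},{"translation":[0,0,0],"angular":[0,0,0],"claw":0.86},{"translation":[0,0,0],"angular":[0,0,0],"claw":0.82},{"translation":[0,0,0],"angular":[0,0,0],"claw":0.78},{"translation":[0,0,0],"angular":[0,0,0],"claw":0.74},{"translation":[0,0,0],"angular":[0,0,0],"claw":0.68},{"translation":[0,0,0],"angular":[0,0,0],"claw":0.6},{"translation":[0,0,0],"angular":[0,0,0],"claw":0.6}]' 20
```

```text
time_s: 27.42
eef_pos: [467.3, 24.7, 32.3]
tool_rot: [-3.139, -0.002, 2.068]
force: [-0.0, -0.4, 0.1]
opening: 88.1
grip_force: 0.0
time_s: 28.08
eef_pos: [468.5, 24.5, 34.6]
tool_rot: [3.141, 0.001, 2.067]
force: [-2.6, -1.2, 6.0]
opening: 68.7
grip_force: 19.8
```

```bash
python3 -m crank '[{"translation":[0,0,-3],"angular":[0,0,0],"claw":0.6},{"translation":[0,0,-8],"angular":[0,0,0],"claw":0.6},{"translation":[0,0,-14],"angular":[0,0,0],"claw":0.6},{"translation":[0,0,-16],"angular":[0,0,0],"claw":0.6},{"translation":[0,0,-16],"angular":[0,0,0],"claw":0.6},{"translation":[0,0,-10],"angular":[0,0,0],"claw":0.6},{"translation":[0,0,-3],"angular":[0,0,0],"claw":0.6},{"translation":[0,0,0],"angular":[0,0,0],"claw":0.6}]' 22
python3 plan.py 449.5 276.3 100 -
```

```text
time_s: 28.75
eef_pos: [468.6, 24.6, 104.8]
tool_rot: [3.14, 0.001, 2.067]
force: [-0.0, -0.5, -2.8]
opening: 68.6
grip_force: 22.0
pos [468.6  24.6 104.8] th 28.4 tilt [ 1.6e+00 -2.0e-01 -1.0e+03] t 28.75 j6 -0.69
turn rz total -0.000; then shift x 230.4 y 103.0 z 4.8 (rows @36mm: 7.0)
```

```bash
python3 -m crank '[{"translation":[10,4.5,0],"angular":[0,0,0],"claw":0.6},{"translation":[20,9,0],"angular":[0,0,0],"claw":0.6},{"translation":[26,11.6,0],"angular":[0,0,0],"claw":0.6},{"translation":[28,12.5,0],"angular":[0,0,0],"claw":0.6},{"translation":[28,12.5,0],"angular":[0,0,0],"claw":0.6},{"translation":[28,12.5,0],"angular":[0,0,0],"claw":0.6},{"translation":[28,12.5,0],"angular":[0,0,0],"claw":0.6},{"translation":[28,12.5,0],"angular":[0,0,0],"claw":0.6}]'
python3 -m crank '[{"translation":[22,10,0],"angular":[0,0,0],"claw":0.6},{"translation":[12.4,5.4,0],"angular":[0,0,0],"claw":0.6},{"translation":[0,0,0],"angular":[0,0,0],"claw":0.6},{"translation":[0,0,0],"angular":[0,0,0],"claw":0.6},{"translation":[0,0,0],"angular":[0,0,0],"claw":0.6}]'
python3 plan.py 449.5 276.3 46 -
```

```text
time_s: 29.42
eef_pos: [450.8, 240.8, 103.1]
tool_rot: [-3.14, -0.001, 2.067]
force: [1.0, -0.8, -1.8]
opening: 68.7
grip_force: 22.0
time_s: 29.83
eef_pos: [448.8, 275.8, 103.4]
tool_rot: [-3.14, -0.0, 2.067]
force: [-0.1, -0.6, -2.0]
opening: 68.9
grip_force: 22.0
pos [448.8 275.8 103.4] th 28.4 tilt [-1.2e+00 -6.0e-01 -1.0e+03] t 29.83 j6 -0.17
turn rz total -0.000; then shift x 0.1 y 0.8 z 57.4 (rows @36mm: 1.6)
```

```bash
python3 -m crank '[{"translation":[0,0.6,8],"angular":[0,0,0],"claw":0.6},{"translation":[0,0,14],"angular":[0,0,0],"claw":0.6},{"translation":[0,0,15],"angular":[0,0,0],"claw":0.6},{"translation":[0,0,11],"angular":[0,0,0],"claw":0.6},{"translation":[0,0,5],"angular":[0,0,0],"claw":0.6},{"translation":[0,0,2],"angular":[0,0,0],"claw":0.6},{"translation":[0,0,0],"angular":[0,0,0],"claw":0.6},{"translation":[0,0,0],"angular":[0,0,0],"claw":0.6}]'; python3 -m crank '[{"translation":[0,0,1],"angular":[0,0,0],"claw":0.6},{"translation":[0,0,1],"angular":[0,0,0],"claw":0.6},{"translation":[0,0,1],"angular":[0,0,0],"claw":0.6},{"translation":[0,0,1],"angular":[0,0,0],"claw":0.6},{"translation":[0,0,0],"angular":[0,0,0],"claw":0.6},{"translation":[0,0,0],"angular":[0,0,0],"claw":0.6}]'
```

```text
time_s: 30.5
eef_pos: [450.2, 276.5, 49.5]
tool_rot: [3.141, 0.0, 2.067]
force: [1.1, 0.4, -2.9]
opening: 69.0
grip_force: 22.0
time_s: 31.0
eef_pos: [449.8, 276.5, 45.0]
tool_rot: [-3.142, -0.0, 2.067]
force: [0.1, 0.4, -1.5]
opening: 68.7
grip_force: 22.0
```

```bash
python3 -m crank '[{"translation":[0,0,1],"angular":[0,0,0],"claw":0.6},{"translation":[0,0,1],"angular":[0,0,0],"claw":0.6},{"translation":[0,0,1],"angular":[0,0,0],"claw":0.6},{"translation":[0,0,1],"angular":[0,0,0],"claw":0.6},{"translation":[0,0,0],"angular":[0,0,0],"claw":0.6},{"translation":[0,0,0],"angular":[0,0,0],"claw":0.6}]'; python3 -m crank '[{"translation":[0,0,0.6],"angular":[0,0,0],"claw":0.6},{"translation":[0,0,0],"angular":[0,0,0],"claw":0.6},{"translation":[0,0,0],"angular":[0,0,0],"claw":0.6}]'; python3 -m crank '[{"translation":[0,0,0.6],"angular":[0,0,0],"claw":0.6},{"translation":[0,0,0],"angular":[0,0,0],"claw":0.6},{"translation":[0,0,0],"angular":[0,0,0],"claw":0.6}]'
```

```text
time_s: 31.5
eef_pos: [449.7, 276.5, 40.9]
tool_rot: [-3.141, -0.0, 2.067]
force: [-0.5, 0.1, -1.6]
opening: 68.4
grip_force: 22.0
time_s: 31.75
eef_pos: [449.8, 276.5, 40.4]
tool_rot: [3.142, 0.0, 2.067]
force: [-0.3, 0.1, -2.8]
opening: 68.5
grip_force: 22.0
time_s: 32.0
eef_pos: [449.8, 276.5, 39.8]
tool_rot: [3.142, 0.0, 2.067]
force: [0.0, -0.1, -2.0]
opening: 68.2
grip_force: 22.0
```

```bash
python3 -m crank '[{"translation":[0,0,0.6],"angular":[0,0,0],"claw":0.6},{"translation":[0,0,0],"angular":[0,0,0],"claw":0.6},{"translation":[0,0,0],"angular":[0,0,0],"claw":0.6}]'; python3 -m crank '[{"translation":[0,0,0.5],"angular":[0,0,0],"claw":0.6},{"translation":[0,0,0],"angular":[0,0,0],"claw":0.6},{"translation":[0,0,0],"angular":[0,0,0],"claw":0.6}]'
```

```text
time_s: 32.25
eef_pos: [449.8, 276.6, 39.6]
tool_rot: [3.141, 0.0, 2.067]
force: [-2.8, 0.0, 5.1]
opening: 68.5
grip_force: 21.9
time_s: 32.5
eef_pos: [449.9, 276.6, 39.6]
tool_rot: [3.141, 0.0, 2.067]
force: [-4.1, -1.0, 10.9]
opening: 68.3
grip_force: 21.7
```

Contact at 39.6. Release and rise.

```bash
python3 -m crank '[{"translation":[0,0,-0.5],"angular":[0,0,0],"claw":0.6},{"translation":[0,0,0],"angular":[0,0,0],"claw":0.79},{"translation":[0,0,0],"angular":[0,0,0],"claw":0.83},{"translation":[0,0,0],"angular":[0,0,0],"claw":0.9},{"translation":[0,0,0],"angular":[0,0,0],"claw":1},{"translation":[0,0,0],"angular":[0,0,0],"claw":1},{"translation":[0,0,-5],"angular":[0,0,0],"claw":1},{"translation":[0,0,-15],"angular":[0,0,0],"claw":1}]' 15
python3 -m crank '[{"translation":[0,0,-25],"angular":[0,0,0],"claw":1},{"translation":[0,0,-30],"angular":[0,0,0],"claw":1},{"translation":[0,0,-30],"angular":[0,0,0],"claw":1},{"translation":[-25,-10,-20],"angular":[0,0,0],"claw":1},{"translation":[-33,-14,0],"angular":[0,0,0],"claw":1},{"translation":[-33,-14,0],"angular":[0,0,0],"claw":1},{"translation":[-33,-14,0],"angular":[0,0,0],"claw":1},{"translation":[0,0,0],"angular":[0,0,0],"claw":1}]'
python3 chk.py 449.5 276.3 68 35 top,scene
python3 - <<'E'
from h import *
exec(open('m.py').read().split("print('table")[0].split('*',1)[1].lstrip() if 0 else '')
im=shot('top','end_top.png');shot('scene','end_scene.png');print(arm.get_obs()['time_s'])
E
```

```text
time_s: 33.17
eef_pos: [448.9, 276.1, 58.1]
tool_rot: [-3.138, -0.001, 2.067]
force: [-0.7, 0.4, -0.0]
opening: 88.1
grip_force: 0.0
time_s: 33.83
eef_pos: [463.7, 138.3, 164.7]
tool_rot: [3.141, 0.001, 2.062]
force: [-1.2, 0.1, -0.5]
opening: 88.1
grip_force: 0.0
top 0
scene 277 box [451.7 277.1] circ [451.7 277.1] 36.1 mean [452.1 277.2] z 67.3
34.0333
```

View pics/end_top.png

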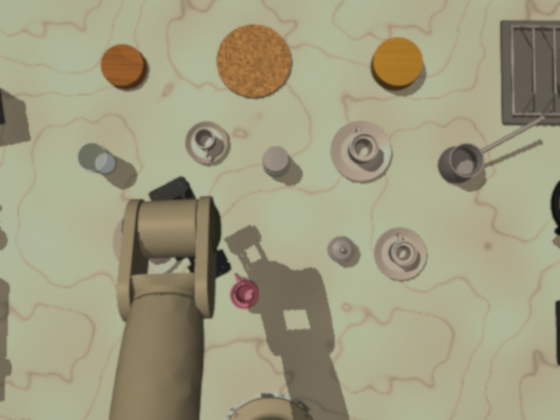

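View pics/end_scene.png

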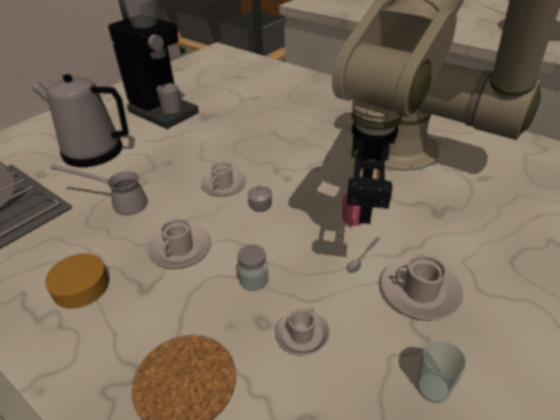

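Both pictures show all four cups upright on their own saucers: top view (205,141), (363,149) and (402,252), scene view (424,280) for the largest. The jar, spoon and saucers are where they started, and the gripper is clear. Handing in.

```bash
python3 -c "
from cell import arm
print(arm.sign_off())"
```

```text
the job is handed in; nothing more can be done
None
```

All four cups were taken from the stack in order and set upright on their own saucers, each within about 2 mm of centre by the cameras, and the job was handed in at about 34 s.

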